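# Pop open the burner-parts case

## Robot

A 7-joint arm with a two-finger parallel gripper is mounted at the origin on the work surface. World frame = base frame: x ahead of the robot, y to its left, z up, the work surface at z = 0. Lengths are in m, angles in rad, forces in N, time in s.
With the tool pointing down it reaches from about 0.4 to 0.875 m from the base axis. Payload 4.4 kg.
Tool frame: the origin (TCP) lies at the very end of the fingers, on their centre line; the grasp point (between the pads) lies 19 mm behind it; z points along the fingers, y is the line along which they close (so a half turn about z gives the same grasp; the last joint's range is limited). The gripper opens to 85 mm and grips with 20 to 120 N. Pads are 22 mm wide; open, the fingers measure 114 mm over their backs; the gripper's body (76 mm by 85 mm) begins 54 mm behind the grasp point. The pads swing forward as they close: fully open they stand 13 mm farther back than shut.
Start: joints at [-1.239, 0.628, 0.038, 1.517, -0.027, 0.996, -0.02], TCP at [0.252, 0.599, 0.231] pointing down, gripper open.
Joint ranges: [-3.06, 3.06], [-0.37, 2.12], [-1.25, 1.32], [0.18, 2.47], [-1.1, 4.24], [0.23, 1.98], [-2.94, 2.94]. Speed limits (rad/s): [2.57, 2.57, 3.14, 3.14, 3.14, 3.14, 3.14].

## Interface

Orientations are given as a unit quaternion [x, y, z, w].
In Python, from rig import arm, vision gives the robot as it stands (arm), with the cameras (vision).
- The arm moves only by the tool jog_arm, called after "Call:" in YAML: its name, and indented under it one key for each argument. Schema: {"type":"object","properties":{"rows":{"type":"array","items":{"type":"object","properties":{"xyz":{"type":"array","items":{"type":"number"},"minItems":3,"maxItems":3},"rot":{"type":"array","items":{"type":"number"},"minItems":3,"maxItems":3},"jaw":{"type":"number"}},"additionalProperties":false,"required":["jaw"]},"minItems":1,"maxItems":20},"force":{"type":"number"},"only":{"type":"string"},"quiet":{"type":"boolean"},"lines":{"type":"string"}},"required":["rows"],"additionalProperties":false}. rows is a list of rows, 1 to 20 of them, each an object with the fields xyz (a list: dx, dy, dz in fractions of the full range, 1 being 0.6 m), rot (a list: a rotation vector rx, ry, rz in parts of the range, where 1.0 means pi/2 rad), jaw (the opening from 0.0 (shut) to 1.0 (fully open)); a field left out counts as zero (the opening has to be given); each row is the pose to reach, as a shift and turn from the pose commanded when the call began, along the tool's axes at that moment; what a row does not reach only later rows make up. A row lasts 1/8 s, in which the tool goes at most 0.0625 m and 0.188 rad, less where a joint would pass 70% of its speed; a pose out of reach is approached as far as the arm can. The fingers move at their own pace and stop on an object; force is the grip in N (left out, the last holds). Time passes only in rows, so rows that do not move let the fingers close. The tool returns the time, the measured TCP pose, the force, the opening and the grip force at its end. only (a regular expression) keeps the lines of the reply that match it, lines (a string "A,B") keeps lines A to B, and quiet returns only ok. No shift or turn number may pass 1 either way. Input that does not fit is refused with a message, and nothing moves.
- arm.get_state(): the state, without advancing time (a new reading comes with each control period).
- vision.capture(name): name is "scene" or "top" or "wrist"; returns a dict with "img" (420x560x3 uint8, red, green, blue), "vertical_fov" (degrees; the focal length in pixels is half the picture's height over the tangent of half this angle, whatever the lens; pixels are square), "cx", "cy" (the principal point, pixels), "xyz" and "attitude" of the camera in the world. Camera axes: x right, y down, z forward; pixel columns grow to the right and rows downward; lengths in m; the calibration is good to about 2 mm. The wrist camera is an equidistant fisheye: a pixel r from the principal point sees the ray r / f radians off the axis. A picture is of the moment at which its call begins. There is no depth.
- arm.finish_job(): hands the job in; it is judged then, once.
The state is a dict: "time": time; "q": joint angles; "qvel": joint speeds; "joint_torque": joint torques, N m; "position": TCP position; "tool_rot": TCP orientation; "contact_force": force on the tool from outside, world axes, zero at the start; "moment": the same for the moment, N m; "width": opening from 0.0 (shut) to 1.0 (fully open); "grasp_force": force on a finger pad.
Only numpy, scipy, OpenCV 4.12 (cv2) and the standard library are available. Lean on these libraries where they do the work, as an engineer would, in place of code of your own. Each camera call takes 0.05 s, during which the arm holds its last target. There are 200 camera calls.

## Task

Press down the red release tab on the front of the blue parts case so that its lid springs up by itself, then push the lid gently back with the fingers until it rests fully open. Do not pick anything up, and leave the brass parts in the case and the things standing around it where they are.

Things in the scene. Friction and masses are not known exactly. Their poses are not given: they have to be found in the camera images.
- case: Blue steel parts case screwed to the bench: 120 mm deep (x), 160 mm wide (y), 60 mm high, 5 mm walls, yaw within 0.45 rad. Origin: centre of its underside. x points from the front (red tab, robot's side) to the hinge at the back, y runs along the hinge, z up. The shut lid covers it, its top 68.5 mm above the bench. A steel foot sticks out 17 mm at each side.
- tab (a joint): Red rocker tab on the case's front: 0 at rest, grows as its ledge is pressed down, stop at 0.30 rad (ledge point 11 mm lower). Spring return: about 1.5 N at the ledge point to start it, 4 N at 0.2 rad, where its nose lets go of the lid, 5.5 N at the stop. The nose hooks 5 mm over the lid's front edge, its top 75.5 mm above the bench.
- tab_press (a point): Point to press, straight down: on top of the tab's ledge, 46.5 mm above the bench at rest, 45 mm in front of the case's front wall (x = -105 mm in the case's frame). The ledge is a level plate 40 mm wide (y) and 6 mm thick; its free edge lies 17 mm farther out.
- lid (a joint): Lid angle: 0 shut (latched at the start), 1.57 upright, stop at 1.95 rad (leaning back). Let go, a spring arm lifts it within about a second to 1.0 rad, where it rests. Beyond that it is free: it falls back to 1.0 rad unless pushed past about 1.55 rad, where its own weight carries it slowly to the stop, where it stays.
- lid_lip (a point): Middle of the lower front edge of the lid (the edge farthest from the hinge); moves with the lid. Shut, 60.5 mm above the bench; at 1.0 rad about 161 mm; upright 180 mm. The lid is a flat blue plate 120 mm long, 160 mm wide, 8 mm thick, about 180 g.
- lid_hinge (a point): Middle of the hinge line, at the back edge of the case, 60.5 mm above the bench (x = 60 mm in the case's frame); the hinge runs along the case's y.
- burner_cap: Brass burner cap, 44 mm across and 24 mm high, loose in the case's +y half under the lid. Origin: centre of its underside. Stays in place.
- nozzle: Brass nozzle, 26 mm across and 32 mm high, loose in the case's -y half under the lid. Origin: centre of its underside. Stays in place.
- oil_bottle: Bystander: closed amber bottle, 56 mm across, 130 mm high, standing beside the case. Origin: centre of its underside.
- tin_cup: Bystander: open steel cup, 68 mm across, 75 mm high, standing beside the case. Origin: centre of its underside.
- burner_head: Bystander: dark stove burner head with a brass core and three prongs, 84 mm across, 59 mm high. Origin: centre of its underside.
- wrench: Bystander: steel wrench 170 mm long, lying on the bench. Origin: under its middle; its length is along its x.

How it is judged:
By the outcome, as a careful person would: the job done as asked, in the order asked, and still so for the second after the job is handed in, with the robot touching nothing.
It also fails if it takes over 46 s, if anything falls off the work surface, if the arm or the gripper's body presses on something with over 40 N, if the wrist force passes 120 N, or if a joint passes its speed limit or range.

## Working session

There is one attempt and no reset: what is moved stays moved. The work goes in short steps, Python scripts to look and compute and a tool call to move; the robot and the scene stay as the last step left them, time stands still between calls to the robot, and variables do not carry over. Pictures are saved under pics/ and viewed, at most 10 in all, crops included, and the job is handed in when it is done.

```bash
ls; mkdir -p pics
```

Run:
```python
from rig import arm, vision
import cv2,numpy as np
s=arm.get_state();print(s['time'],s['position'],s['tool_rot'],s['width'])
for n in('scene','top'):
    c=vision.capture(n);cv2.imwrite(f'pics/{n}0.png',c['img'][:,:,::-1]);print(n,c['vertical_fov'],c['cx'],c['cy'],c['xyz'],c['attitude'])
```

```text
pics
rig.py
0.0 [0.2515472  0.59868428 0.23039696] [ 1.97607031e-01  9.80280874e-01 -9.17598510e-04 -1.67394486e-04] 1.00154648000819
scene 49.31776952766203 281.94192280630415 201.54536766737692 [ 0.99807019 -0.71492587  0.61929024] [ 0.85427517  0.19734662 -0.10054075 -0.4702763 ]
top 52.7161913459386 279.16529937667605 210.7562018162383 [0.48702114 0.02538819 0.98344403] [-0.69971538  0.70948268 -0.06337868  0.05491683]
```

View pics/scene0.png

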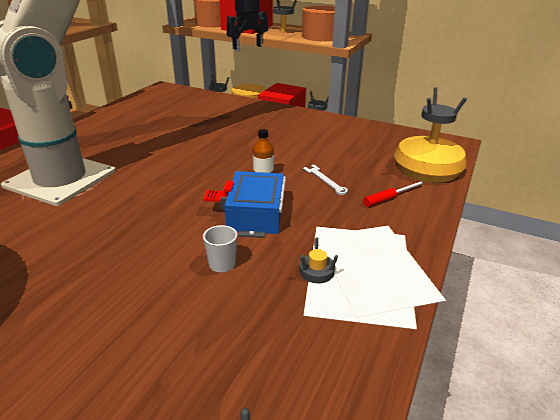

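View pics/top0.png

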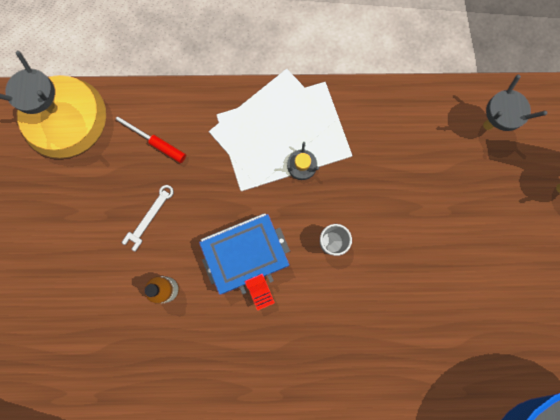

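The pictures show the blue lid around (244,254) in the top view, with the red tab at (260,293) on the robot's side. The cup is at (336,240), right of the case, and the bottle at (160,290), left of it. Next I measure the lid and the tab.

Create h.py:
```python
from rig import arm, vision
import cv2,numpy as np
from scipy.spatial.transform import Rotation as R
def ray(c,uv):
    f=210/np.tan(np.radians(c['vertical_fov'])/2)
    d=np.array([(uv[0]-c['cx'])/f,(uv[1]-c['cy'])/f,1])
    return np.array(c['xyz']),R.from_quat(c['attitude']).apply(d)
def onz(c,uv,z):
    o,d=ray(c,uv);return o+d*(z-o[2])/d[2]
def mask(c,lo,hi,roi):
    h=cv2.cvtColor(c['img'],cv2.COLOR_RGB2HSV);m=cv2.inRange(h,lo,hi)
    k=np.zeros_like(m);k[roi[1]:roi[3],roi[0]:roi[2]]=255;return m&k
def big(m): return max(cv2.findContours(m,cv2.RETR_EXTERNAL,cv2.CHAIN_APPROX_NONE)[0],key=cv2.contourArea)
```

Run:
```python
from h import *
c=vision.capture('top');
b=big(mask(c,(100,120,50),(125,255,255),(180,190,310,320)))
P=np.array([onz(c,p[0],.0685)[:2] for p in b],np.float32)
r=cv2.minAreaRect(P);print('lid',r,cv2.boxPoints(r).round(4).tolist())
t=big(mask(c,(0,150,90),(8,255,255),(225,260,300,330)))
Q=np.array([onz(c,p[0],.0465)[:2] for p in t],np.float32)
r=cv2.minAreaRect(Q);print('tab',r,cv2.boxPoints(r).round(4).tolist())
b2=cv2.minAreaRect(np.array([p[0] for p in b],np.float32));print(b2)
h=cv2.cvtColor(c['img'],cv2.COLOR_RGB2BGR)[200:330,190:310]
cv2.imwrite('pics/crop.png',cv2.resize(h,None,fx=5,fy=4.6,interpolation=cv2.INTER_NEAREST))
s=arm.get_state();print(R.from_quat(s['tool_rot']).as_matrix().round(4))
```

```text
lid ((0.549336314201355, 0.09075753390789032), (0.12039607018232346, 0.16110122203826904), 21.87616539001465) [[0.4634999930858612, 0.14309999346733093], [0.5235000252723694, -0.006399999838322401], [0.635200023651123, 0.03840000182390213], [0.5752000212669373, 0.18790000677108765]]
tab ((0.4658092260360718, 0.058367740362882614), (0.06768688559532166, 0.04533889517188072), 22.296777725219727) [[0.42590001225471497, 0.06650000065565109], [0.4431000053882599, 0.02459999918937683], [0.5056999921798706, 0.050200000405311584], [0.4884999990463257, 0.09220000356435776]]
((243.5035400390625, 253.9458770751953), (55.88020706176758, 75.67111206054688), 67.16634368896484)
[[-9.219e-01  3.874e-01 -6.000e-04]
 [ 3.874e-01  9.219e-01 -1.400e-03]
 [-0.000e+00 -1.500e-03 -1.000e+00]]
```

View pics/crop.png

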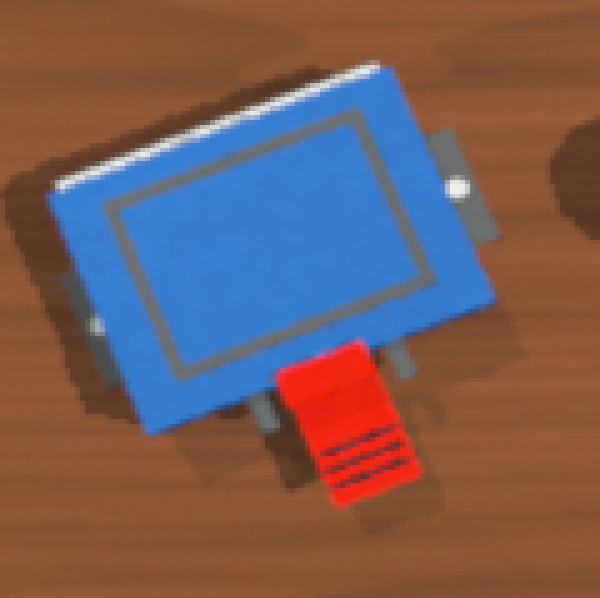

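The lid measures 120.4 × 161 mm against 120 × 160 mm given, with yaw 0.382. The tab's free edge is at x = -123 mm and y = +1 mm, where it should be -122 and 0. Both agree, so I work out the approach in tool axes.

Add to h.py:
```python
C=np.array([.5493,.0908,0]);yaw=.382
RC=R.from_euler('z',yaw)
def W(x,y,z): return C+RC.apply([x,y,z])
def rel(p):
    s=arm.get_state();r=R.from_quat(s['tool_rot'])
    # target orientation: z down, y along case y, x along -case x
    T=R.from_matrix(np.column_stack([RC.apply([-1,0,0]),RC.apply([0,1,0]),[0,0,-1]]))
    return r.inv().apply(np.array(p)-s['position']).round(4),(r.inv()*T).as_rotvec().round(4)
def case(p): return RC.inv().apply(np.array(p)-C).round(4)
```

Run:
```python
from h import *
for z in(.23,.1,.055):print(W(-.107,0,z),rel(W(-.107,0,z)))
s=arm.get_state();c=vision.capture('wrist')
print(R.from_quat(s['tool_rot']).inv().apply(np.array(c['xyz'])-s['position']))
```

```text
[0.45001246 0.05091286 0.23      ] (array([-0.3952, -0.4282,  0.0012]), array([-1.400e-03, -6.000e-04, -7.798e-01]))
[0.45001246 0.05091286 0.1       ] (array([-0.3952, -0.428 ,  0.1312]), array([-1.400e-03, -6.000e-04, -7.798e-01]))
[0.45001246 0.05091286 0.055     ] (array([-0.3952, -0.428 ,  0.1762]), array([-1.400e-03, -6.000e-04, -7.798e-01]))
[ 0.06977873  0.00109459 -0.14225746]
```

The rows are not in the units I measure in: shifts go in shares of 0.6 m and turns go in shares of pi/2 rad. I convert before sending: -0.428 m is -0.7133, 0.05 m is 0.0833, -0.78 rad is -0.4966.

Call:
jog_arm:
  rows:
    - {"xyz": [-0.0667,-0.0717,0],"rot": [0,0,-0.0509],"jaw": 0}
    - {"xyz": [-0.1333,-0.1433,0],"rot": [0,0,-0.1019],"jaw": 0}
    - {"xyz": [-0.2,-0.215,0],"rot": [0,0,-0.1528],"jaw": 0}
    - {"xyz": [-0.2667,-0.2867,0],"rot": [0,0,-0.2037],"jaw": 0}
    - {"xyz": [-0.3333,-0.3583,0],"rot": [0,0,-0.2546],"jaw": 0}
    - {"xyz": [-0.4,-0.43,0],"rot": [0,0,-0.3056],"jaw": 0}
    - {"xyz": [-0.4667,-0.5017,0],"rot": [0,0,-0.3565],"jaw": 0}
    - {"xyz": [-0.5333,-0.5733,0],"rot": [0,0,-0.4074],"jaw": 0}
    - {"xyz": [-0.6,-0.645,0],"rot": [0,0,-0.4584],"jaw": 0}
    - {"xyz": [-0.6583,-0.7133,0],"rot": [0,0,-0.4966],"jaw": 0}
    - {"xyz": [-0.6583,-0.7133,0.0833],"rot": [-0.0009,-0.0004,-0.4966],"jaw": 0}
    - {"xyz": [-0.6583,-0.7133,0.1667],"rot": [-0.0009,-0.0004,-0.4966],"jaw": 0}
    - {"xyz": [-0.6583,-0.7133,0.25],"rot": [-0.0009,-0.0004,-0.4966],"jaw": 0}
    - {"xyz": [-0.6583,-0.7133,0.2667],"rot": [-0.0009,-0.0004,-0.4966],"jaw": 0}
    - {"xyz": [-0.6583,-0.7133,0.2667],"rot": [-0.0009,-0.0004,-0.4966],"jaw": 0}

```text
time: 2.08
position: [0.4503, 0.0518, 0.0716]
tool_rot: [-0.19, 0.982, 0.001, 0.0]
contact_force: [-0.9, 0.2, 0.5]
width: -0.001
grasp_force: 0.0
```

Run:
```python
from h import *
s=arm.get_state();print(s['time'],case(s['position']),s['contact_force'],rel(W(-.107,0,.0365)))
c=vision.capture('scene');cv2.imwrite('pics/s1.png',cv2.resize(c['img'][130:270,180:340,::-1],None,fx=4,fy=4))
```

```text
2.075 [-0.1065  0.0007  0.0716] [-0.874541    0.22133496  0.47125229] (array([ 0.0006, -0.0007,  0.0351]), array([0.0011, 0.0006, 0.0003]))
```

View pics/s1.png

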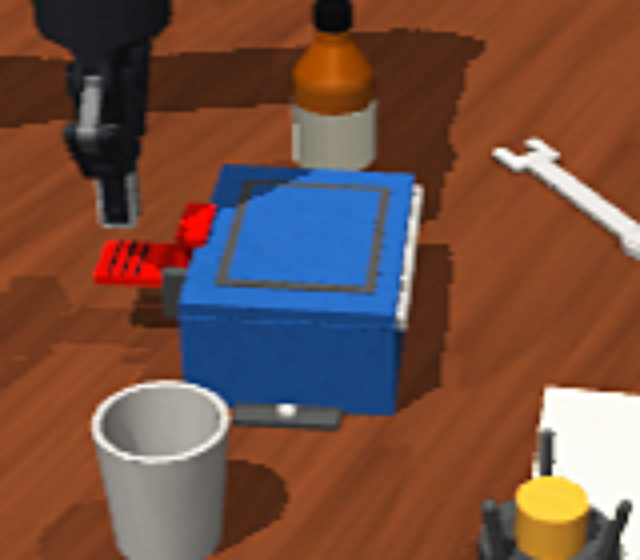

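The closed fingertips (crop 118,225) stand just above the ledge (crop 125,262), with nothing in the way. I press down 35 mm.

In the tool's units: 0.035 m is 0.0583, 0.031 m is 0.0517.

Call:
jog_arm:
  rows:
    - {"xyz": [0,0,0.02],"jaw": 0}
    - {"xyz": [0,0,0.0367],"jaw": 0}
    - {"xyz": [0,0,0.045],"jaw": 0}
    - {"xyz": [0,0,0.0517],"jaw": 0}
    - {"xyz": [0,0,0.0583],"jaw": 0}
    - {"xyz": [0,0,0.0583],"jaw": 0}
    - {"xyz": [0,0,0.0583],"jaw": 0}

```text
time: 3.0
position: [0.4508, 0.0519, 0.0367]
tool_rot: [-0.19, 0.982, 0.001, 0.001]
contact_force: [0.3, -0.3, 7.5]
width: 0.001
grasp_force: 3.0
```

Run:
```python
from h import *
c=vision.capture('scene');cv2.imwrite('pics/s2.png',cv2.resize(c['img'][130:270,180:340,::-1],None,fx=4,fy=4))
```

```text
(no output)
```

View pics/s2.png

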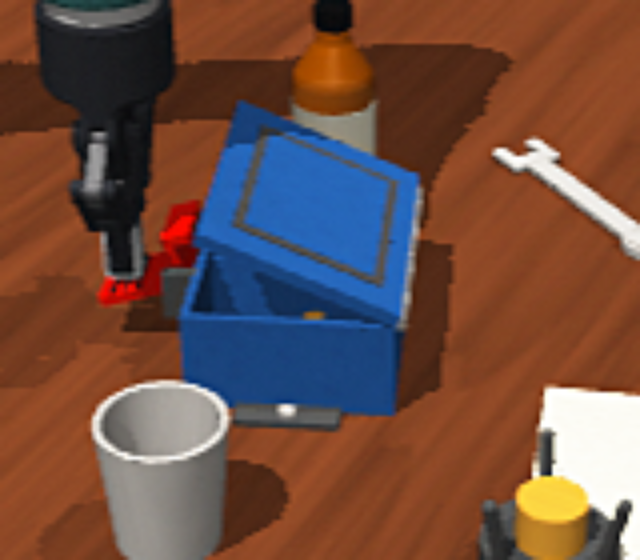

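The tab is down and the lid is rising; its front edge is at about crop (200,240). I let it rise, then lift the fingers to push height (z about 0.145) and look.

In the tool's units: -0.108 m is -0.18, -0.08 m is -0.1333.

Call:
jog_arm:
  rows:
    - {"jaw": 0}
    - {"jaw": 0}
    - {"jaw": 0}
    - {"jaw": 0}
    - {"jaw": 0}
    - {"jaw": 0}
    - {"xyz": [0.0083,0,-0.0333],"jaw": 0}
    - {"xyz": [0.0083,0,-0.0833],"jaw": 0}
    - {"xyz": [0.0083,0,-0.1333],"jaw": 0}
    - {"xyz": [0.0083,0,-0.18],"jaw": 0}
    - {"xyz": [0.0083,0,-0.18],"jaw": 0}

```text
time: 4.42
position: [0.4468, 0.0498, 0.1459]
tool_rot: [-0.19, 0.982, 0.0, 0.003]
contact_force: [0.2, -0.9, -0.7]
width: 0.002
grasp_force: 0.0
```

Run:
```python
from h import *
s=arm.get_state();print(s['time'],case(s['position']),s['contact_force'],rel(W(-.04,0,.145)),rel(W(.058,0,.145)))
c=vision.capture('scene');cv2.imwrite('pics/s3.png',cv2.resize(c['img'][130:270,180:340,::-1],None,fx=4,fy=4))
```

```text
4.425 [-0.1104  0.0002  0.1459] [ 0.22002509 -0.89380489 -0.68260371] (array([-0.0704, -0.0002,  0.0012]), array([-0.    ,  0.0052, -0.0001])) (array([-0.1684, -0.0002,  0.0017]), array([-0.    ,  0.0052, -0.0001]))
```

View pics/s3.png

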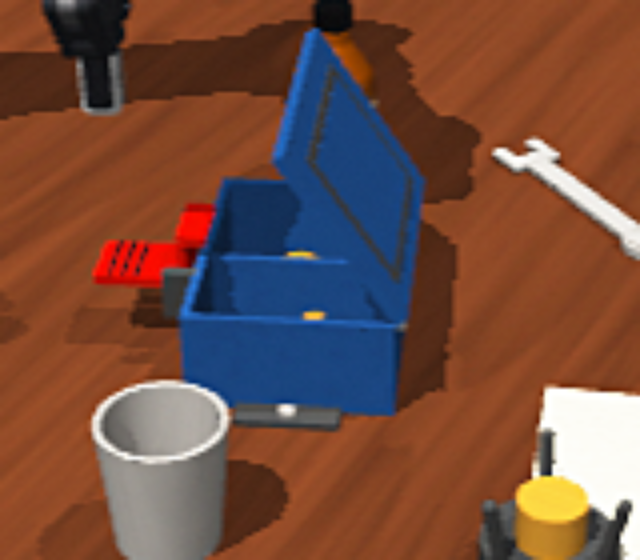

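The lid rests at about 1.0 rad with its lip at crop (295,100), and the tab has sprung back. The fingers stand in front at z = 0.146. I push slowly along case +x.

In the tool's units: -0.166 m is -0.2767, -0.08 m is -0.1333.

Call:
jog_arm:
  rows:
    - {"xyz": [-0.05,0,0.0067],"jaw": 0}
    - {"xyz": [-0.1,0,0.0067],"jaw": 0}
    - {"xyz": [-0.1333,0,0.0067],"jaw": 0}
    - {"xyz": [-0.1467,0,0.0067],"jaw": 0}
    - {"xyz": [-0.16,0,0.0067],"jaw": 0}
    - {"xyz": [-0.1717,0,0.0067],"jaw": 0}
    - {"xyz": [-0.1833,0,0.0067],"jaw": 0}
    - {"xyz": [-0.195,0,0.0067],"jaw": 0}
    - {"xyz": [-0.2067,0,0.0067],"jaw": 0}
    - {"xyz": [-0.2183,0,0.0067],"jaw": 0}
    - {"xyz": [-0.23,0,0.0067],"jaw": 0}
    - {"xyz": [-0.24,0,0.0067],"jaw": 0}
    - {"xyz": [-0.25,0,0.0067],"jaw": 0}
    - {"xyz": [-0.2583,0,0.0067],"jaw": 0}
    - {"xyz": [-0.2667,0,0.0067],"jaw": 0}
    - {"xyz": [-0.2733,0,0.0067],"jaw": 0}
    - {"xyz": [-0.2767,0,0.0067],"jaw": 0}

```text
time: 6.6
position: [0.5998, 0.1118, 0.1404]
tool_rot: [-0.19, 0.982, 0.001, 0.0]
contact_force: [0.2, 0.5, -0.5]
width: -0.001
grasp_force: 0.0
```

Run:
```python
from h import *
s=arm.get_state();print(s['time'],case(s['position']),s['contact_force'])
c=vision.capture('scene');cv2.imwrite('pics/s4.png',cv2.resize(c['img'][110:250,180:340,::-1],None,fx=4,fy=4))
```

```text
6.6 [0.0546 0.0006 0.1404] [ 0.24851848  0.52526364 -0.50080933]
```

View pics/s4.png

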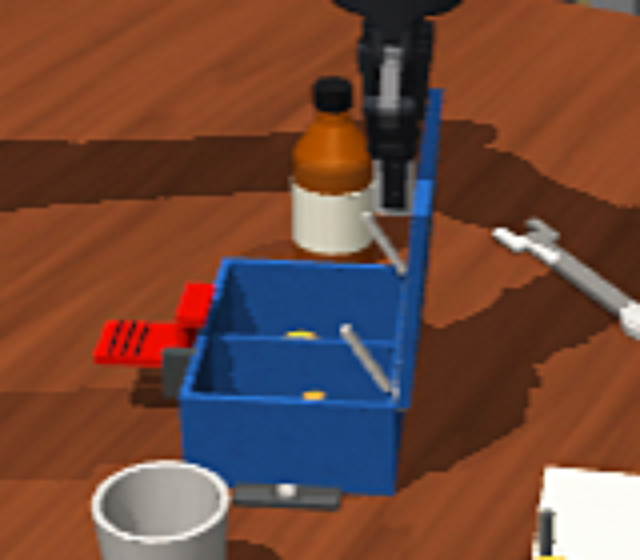

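The lid is about upright (edge from crop (435,95) to (405,405)), touching the fingers. I push another 14 mm and hold.

In the tool's units: -0.014 m is -0.0233, -0.011 m is -0.0183.

Call:
jog_arm:
  rows:
    - {"xyz": [-0.0067,0,0],"jaw": 0}
    - {"xyz": [-0.0133,0,0],"jaw": 0}
    - {"xyz": [-0.0183,0,0],"jaw": 0}
    - {"xyz": [-0.0233,0,0],"jaw": 0}
    - {"xyz": [-0.0233,0,0],"jaw": 0}
    - {"xyz": [-0.0233,0,0],"jaw": 0}
    - {"xyz": [-0.0233,0,0],"jaw": 0}
    - {"xyz": [-0.0233,0,0],"jaw": 0}
    - {"xyz": [-0.0233,0,0],"jaw": 0}
    - {"xyz": [-0.0233,0,0],"jaw": 0}
    - {"xyz": [-0.0233,0,0],"jaw": 0}
    - {"xyz": [-0.0233,0,0],"jaw": 0}

```text
time: 8.15
position: [0.6125, 0.1168, 0.1405]
tool_rot: [-0.19, 0.982, 0.001, 0.0]
contact_force: [-0.7, 0.4, 0.5]
width: 0.002
grasp_force: 0.0
```

Run:
```python
from h import *
s=arm.get_state();print(s['time'],case(s['position']),s['contact_force'])
c=vision.capture('scene');cv2.imwrite('pics/s5.png',cv2.resize(c['img'][110:250,180:340,::-1],None,fx=4,fy=4))
```

```text
8.15 [0.0683 0.0006 0.1405] [-0.73604556  0.36828447  0.47297655]
```

View pics/s5.png

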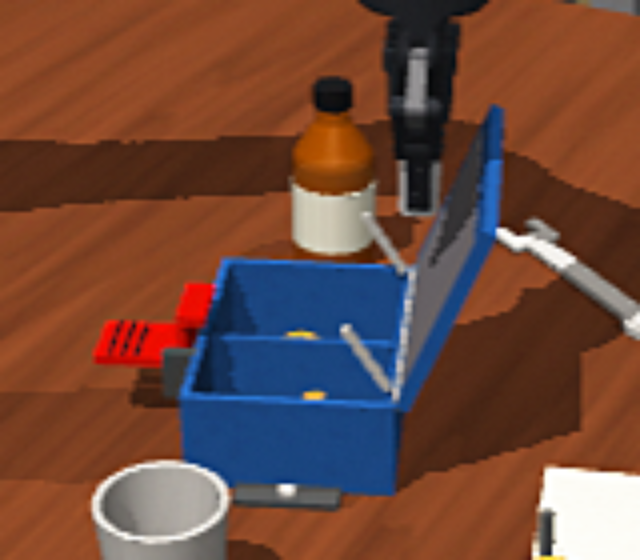

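The lid now leans back clear of the fingers (lip at crop (495,170)). I back off upward and check that it has settled.

In the tool's units: 0.15 m is 0.25, 0.13 m is 0.2167.

Call:
jog_arm:
  rows:
    - {"xyz": [0.0333,0,-0.0333],"jaw": 0}
    - {"xyz": [0.0833,0,-0.0833],"jaw": 0}
    - {"xyz": [0.15,0,-0.1333],"jaw": 0}
    - {"xyz": [0.2167,0,-0.1667],"jaw": 0}
    - {"xyz": [0.25,0,-0.1833],"jaw": 0}
    - {"xyz": [0.25,0,-0.1833],"jaw": 0}
    - {"xyz": [0.25,0,-0.1833],"jaw": 0}
    - {"xyz": [0.25,0,-0.1833],"jaw": 0}

```text
time: 9.2
position: [0.4738, 0.0612, 0.2498]
tool_rot: [-0.19, 0.982, 0.001, 0.0]
contact_force: [-0.3, -0.4, -0.2]
width: 0.006
grasp_force: 0.0
```

Run:
```python
from h import *
a=vision.capture('scene');
for i in range(6): c=vision.capture('scene')
print(np.abs(c['img'].astype(int)-a['img']).max(2)[110:250,220:340].__gt__(25).sum())
# lip corners, expected at 1.95 rad, projected
f=210/np.tan(np.radians(c['vertical_fov'])/2)
im=c['img'][:,:,::-1].copy()
for th in(1.6,1.95):
  for y in(-.08,.08):
    d=R.from_quat(c['attitude']).inv().apply(W(.06-.12*np.cos(th),y,.0605+.12*np.sin(th))-c['xyz'])
    u=(d[:2]/d[2]*f+[c['cx'],c['cy']]);print(th,y,u.round(1))
    if th>1.9: im[int(round(u[1])),int(round(u[0]))]=(0,255,0)
cv2.imwrite('pics/s6.png',cv2.resize(im[110:250,180:340],None,fx=4,fy=4,interpolation=cv2.INTER_NEAREST))
```

```text
31
1.6 -0.08 [279.6 162.8]
1.6 0.08 [284.3 131.3]
1.95 -0.08 [299.4 167.3]
1.95 0.08 [301.6 135.3]
```

View pics/s6.png

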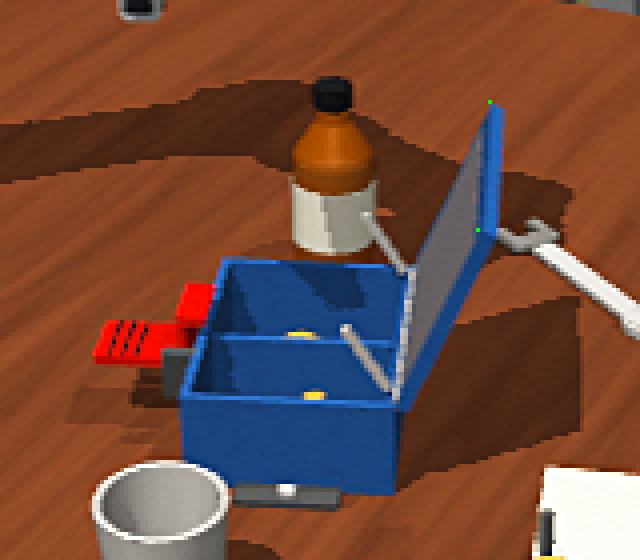

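The lid's lip corners lie on the projected 1.95 rad marks (green, crop (490,102) and (478,230)). The lid is still, the brass parts are in the case, and the arm is clear.

```bash
python3 -c "
from rig import arm, vision
print(arm.finish_job())"
```

```text
the job is handed in; nothing more can be done
None
```

I pressed the tab, the lid sprang up by itself, and I pushed it back until it rested at its stop (about 1.95 rad). The brass parts and everything around the case looked undisturbed, and I handed the job in at about 9.6 s.

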